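# Empty carton through the recycling bin's sprung flap

### The arm

A 6-joint arm with a two-finger parallel gripper is mounted at the origin on the work surface. World frame = base frame: x ahead of the robot, y to its left, z up, the work surface at z = 0. Lengths are in mm, angles in rad, forces in N, time in s.
With the tool pointing down it reaches from about 275 to 725 mm from the base axis. Payload 15.9 kg.
Tool frame: the origin (TCP) lies at the very end of the fingers, on their centre line; the grasp point (between the pads) lies grip_point_offset behind it (grip_point_offset is the distance from the TCP to the grasp point, in mm); x points along the fingers, y is the direction in which the jaws open and shut, and the axes are right-handed (so a half turn about x gives the same grasp; the last joint's range is limited). The gripper opens to 85 mm and grips with 20 to 120 N. Pads are 22 mm wide; open, the fingers measure 114 mm over their backs; the gripper's body (76 mm by 85 mm) begins 54 mm behind the grasp point. The pads swing forward as they close: fully open they stand 13 mm farther back than shut.
Start: joints at [-1.164, 0.213, -0.034, 1.323, 0, 1.571], TCP at [197.829, -459.183, 231.306] pointing down, gripper open.
Joint ranges: [-2.98, 2.98], [-0.74, 1.72], [-1.14, 1.35], [-2.1, 2.04], [-1.57, 1.44], [-3.14, 3.14]. Speed limits (rad/s): [1.89, 1.89, 2.39, 2.57, 3.14, 3.14].

### API

Orientations are given as a unit quaternion [w, x, y, z].
In Python, from bench import * gives the robot as it stands.
- The arm moves only by the tool apply_moves, never from a script. Its argument "rows" is a list of rows, each an object of numbers: "tx", "ty", "tz": the shift along the tool's x, y, z in mm; "ax", "ay", "az": the turn, a rotation vector about the tool's x, y, z in rad; "gripper": the finger opening in mm, from 0 to 85.4. In form: [{"tx": .., "ty": .., "tz": .., "ax": .., "ay": .., "az": .., "gripper": ..}, ...]. A call has exactly 8 rows; each row shifts and turns the commanded pose from where the row before left it, along the tool's axes as they then stand; what a row does not reach is not made up. A row lasts 1/12 s, in which the tool goes at most 41.7 mm and 7.16 degrees, less where a joint would pass 70% of its speed; a pose out of reach is approached as far as the arm can. A call with a gripper value outside its range is refused whole. The fingers move at their own pace and stop on an object; "grip_force" is the grip in N (left out, the last holds). Time passes only in rows, so rows that do not move let the fingers close, or fill a call up. It gives the time, the measured TCP pose, the force and the opening at its end, in the units of the state.
- get_state(): the state, without advancing time (a new reading comes with each control period).
- snapshot(name): name is "side" or "top"; returns a dict with "color" (384x512x3 uint8, red, green, blue), "camera_matrix" (3x3 intrinsics, pixels), "D" ([k1, k2, p1, p2, k3] as OpenCV has them; the pictures are not rectified), "position" and "rotation" of the camera in the world. Camera axes: x right, y down, z forward; pixel columns grow to the right and rows downward; lengths in mm; the calibration is good to about 2 mm. A picture is of the moment at which its call begins. There is no depth.
- close_job(): hands the job in, once; it reports no verdict.
The state is a dict: "time_s": time; "joint_pos": joint angles; "dq": joint speeds; "tau": joint torques, N m; "tcp_pos": TCP position; "ee_rot": TCP orientation; "contact_force": force on the tool from outside, world axes, zero at the start; "torque": the same for the moment, N m; "finger_gap": finger opening in mm.
Only numpy, scipy, OpenCV 4.12 (cv2) and the standard library are available. Lean on these libraries where they do the work, as an engineer would, in place of code of your own. Each camera call takes 0.05 s, during which the arm holds its last target.

### The job

Put the small empty carton lying on top of the recycling bin into the bin: push the sprung green flap open with one finger and, while holding it open, push the carton over the edge and through with the other finger. Only push the carton, never lift or squeeze it, and do not force the flap with the carton itself. Let the flap close again, move clear, and leave everything else on the shelf where it is.

Things in the scene. Friction and masses are not known exactly. Their poses are not given: they have to be found in the camera images.
- bin: grey recycling bin fixed to the shelf, 200 mm (its x) by 280 mm (its y), 198 mm high; origin under its centre. Top: flat landing 160 mm above the shelf from y = -140 to -30 mm, then an opening under a green flap (y = -30 to 60 mm, x = -55 to 55 mm), then a black hood (y = 62 to 140 mm, top 198 mm above the shelf). Hollow inside, floor 6 mm above the shelf
- landing_edge (a point): middle of the edge where the landing ends and the opening begins, 160 mm above the shelf; axes as the bin's. Along each side of landing and opening runs a rail 6 mm wide and 12 mm high, inner faces at x = -55 and 55 mm; beside the flap's upper half (y = 22 to 60 mm in the bin's frame) these rise to 34 mm above the landing
- flap_hinge (a point): middle of the flap's hinge line, along the bin's x, 90 mm beyond the landing edge (bin +y) and 36 mm above the landing; axes as the bin's. The flap is green, 104 mm wide, 97 mm long, 4 mm thick, hung by its upper edge. Shut, it slopes down from here to the landing edge. A finger pushing its face below the hinge towards the hood (bin +y) opens it
- flap (a joint): angle of the flap: 0 shut, growing as it swings into the bin, its lower edge going down and towards the hood; 1.19 hangs straight down, 1.3 is its stop. A spring shuts it: a level push at the lower edge needs about 2 to 3 N to begin, near the hinge about 5 to 8 N when well open. The carton's weight alone does not open it
- carton_center (a point): centre of the small empty carton, brown card with an orange band, 60 mm (its x) by 40 mm (its y) by 44 mm high, about 30 g, standing on the landing with its y roughly along the bin's y; the point lies half-way up, axes as the carton's
- caddy: black plastic carry caddy, 190 x 260 mm, 150 mm to the top of its handle; origin under its centre
- spray: empty blue spray bottle standing upright, 72 mm wide, 215 mm tall; origin under its centre
- dish: white ceramic dish of plastic pegs, 130 mm wide, 40 mm high, pegs standing up to about 50 mm; origin under its centre
- brush: wooden-backed hand brush lying bristles down, 55 x 260 mm, 58 mm high; origin under its centre
- torch: yellow torch lying down, 135 mm long, 44 mm high; origin under its middle
- bulbbox: white and blue bulb box standing upright, 62 x 62 x 110 mm high, to be kept; origin under its centre
Mind the look-alikes: they are no part of the job. Of the things that look like the part that bears carton_center, the middle-sized one is meant.

How it is judged (in metres and radians):
On the way, in this order (a step that is already met when the one before it is completed fails the run):
1. a finger pushes the flap well open (beyond 0.5 rad) while the carton is still up on the landing (value of joint flap above 0.5 rad and contact force between the fingers and flap above 0.3 N and z of carton_center in the frame of bin above 0.165 m), for 0.1 s.
2. the carton goes down through the opening while a finger holds the flap open (value of joint flap above 0.3 rad and contact force between the fingers and flap above 0.1 N and z of carton_center in the frame of bin below 0.12 m), for 0.04 s.
At the end, for the whole second after the job is handed in: the carton lies at rest inside the bin (its centre less than 110 mm above the bin's underside, within the walls) and the flap has shut again to within 0.08 rad (x of carton_center in the frame of bin between -0.095 and 0.095 m and y of carton_center in the frame of bin between -0.135 and 0.135 m and z of carton_center in the frame of bin between 0.01 and 0.11 m and value of joint flap below 0.08 rad and linear speed of carton below 0.03 m/s); the robot touches nothing.
It fails at once if the carton is lifted (its centre rises more than 18 mm above where it stood on the landing) (z of carton_center in the frame of bin above 0.2 m).
It fails at once if the carton is squeezed or crushed (more than 10 N from the fingers) (contact force between the fingers and carton above 10 N).
It fails at once if the flap is forced with the carton (pressed on it with more than 1.5 N while less than 0.3 rad open) (contact force between carton and flap above 1.5 N and value of joint flap below 0.3 rad and z of carton_center in the frame of bin above 0.14 m).
It fails at once if a bystander on the shelf is moved more than 25 mm (distance of any of caddy, spray, dish, brush, torch, bulbbox from where it was at the start of the episode above 0.025 m).
It also fails if it takes over 35 s, if anything falls off the work surface, if the arm or the gripper's body presses on something with over 40 N, if the wrist force passes 120 N, or if a joint passes its speed limit or range.

## Working session

There is one attempt and no reset: what is moved stays moved. The work goes in short steps, Python scripts to look and compute and a tool call to move; the robot and the scene stay as the last step left them, time stands still between calls to the robot, and variables do not carry over. Pictures are saved under pics/ and viewed, and the job is handed in when it is done.

Besides the shell and the picture viewer there is one more tool, called after ">>>" as name(argument=value, ...) on one line, values as JSON. apply_moves: Moves the arm, as the interface text tells. Its arguments: {"type":"object","properties":{"rows":{"type":"array"},"grip_force":{"type":"number"}},"required":["rows"]}

```bash
ls; mkdir -p pics; python3 - <<'E'
from bench import *
import cv2,json
s=get_state();print(s)
for n in("side","top"):
    d=snapshot(n);cv2.imwrite(f"pics/{n}0.png",d["color"][:,:,::-1]);print(n,d["camera_matrix"],d["D"],d["position"],d["rotation"])
E
```

```text
pics
{'time_s': 0.0, 'joint_pos': array([-1.16400787e+00,  2.13328038e-01, -3.50354104e-02,  1.32352378e+00,
       -6.09069100e-06,  1.57080266e+00]), 'dq': array([ 0.00164792, -0.0010213 , -0.00159934, -0.00030615,  0.00205783,
        0.00106644]), 'tau': array([ 6.94749883e-05, -6.86163282e+01,  4.87116873e+01,  1.78669678e-02,
        7.73926809e-05,  5.13797363e-05]), 'tcp_pos': array([ 197.69448442, -458.88621398,  230.83962301]), 'ee_rot': array([-0.14245234, -0.69245124, -0.14320695,  0.69261128]), 'contact_force': array([-1.39037569,  0.2133731 ,  0.13504587]), 'torque': array([ 0.00929391, -0.01837056, -0.06002144]), 'finger_gap': 85.43843632218547}
side [[413.07287686   0.         254.71700727]
 [  0.         413.07287686 193.79242722]
 [  0.           0.           1.        ]] [0.01395027 0.         0.         0.         0.        ] [  265.80352272 -1333.21738882   939.8227264 ] [-0.47537004  0.87248388 -0.092535    0.06505753]
top [[438.02235628   0.         259.14364771]
 [  0.         438.02235628 192.44220193]
 [  0.           0.           1.        ]] [0.03395638 0.         0.         0.         0.        ] [ 385.51154302  -89.96027963 1582.75264104] [-0.04550635  0.70590845 -0.7052402   0.0475257 ]
```

View pics/side0.png

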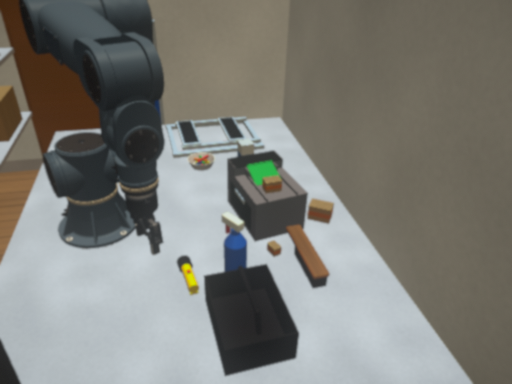

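View pics/top0.png

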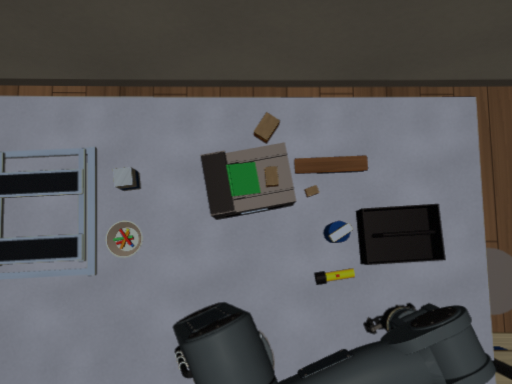

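The side view shows the bin around (265,195) with the middle-sized carton at (272,184). The two look-alikes stand on the table at (320,210) and (274,248). In the top view the bin is around (248,180), its hood pointing image-left. I'll enlarge both.

```bash
python3 - <<'E'
import cv2
a=cv2.imread("pics/top0.png")[135:225,190:305];cv2.imwrite("pics/topc.png",cv2.resize(a,None,fx=6.5,fy=6.5,interpolation=cv2.INTER_CUBIC))
a=cv2.imread("pics/side0.png")[145:240,220:315];cv2.imwrite("pics/sidec.png",cv2.resize(a,None,fx=6,fy=6,interpolation=cv2.INTER_CUBIC))
E
```

```text
(no output)
```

View pics/topc.png

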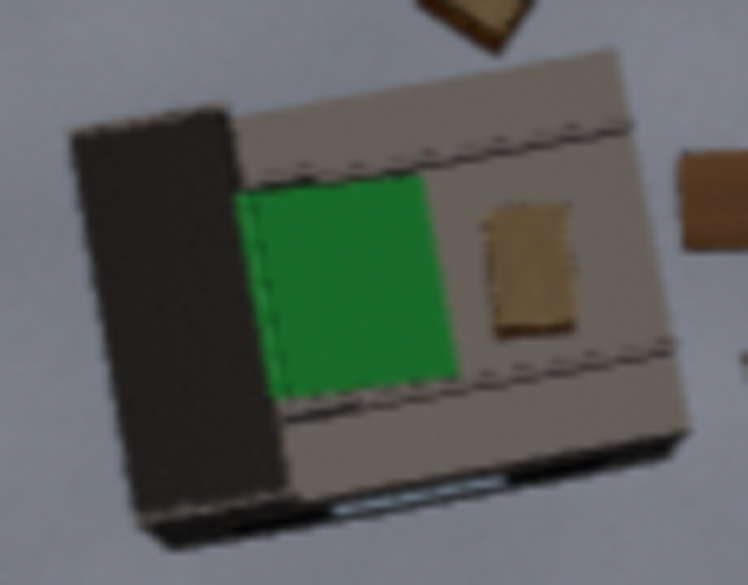

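View pics/sidec.png

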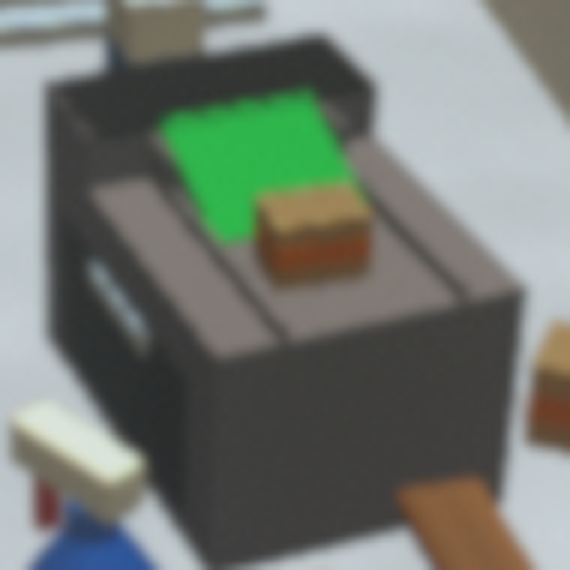

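```bash
cat > h.py <<'E'
from bench import *
import numpy as np, cv2
from scipy.spatial.transform import Rotation as R
from scipy.optimize import least_squares
def q2R(q): return R.from_quat([q[1],q[2],q[3],q[0]]).as_matrix()
def proj(d,P):
    Rw=q2R(np.array(d["rotation"])); 
    t=-Rw.T@np.array(d["position"])
    return cv2.projectPoints(np.array(P,float).reshape(-1,1,3),cv2.Rodrigues(Rw.T)[0],t,np.array(d["camera_matrix"]),np.array(d["D"],float))[0][:,0]
def loc(p,P):  # p=(x,y,yaw)
    P=np.array(P,float);c,s=np.cos(p[2]),np.sin(p[2])
    return np.c_[p[0]+c*P[:,0]-s*P[:,1],p[1]+s*P[:,0]+c*P[:,1],P[:,2]]
def crop(L,f,o): return np.array([[o[0]+(a+.5)/f-.5,o[1]+(b+.5)/f-.5] for a,b in L])
E
cat > fit.py <<'E'
from h import *
T=snapshot("top");S=snapshot("side")
bt=[(100,-140,160),(-100,-140,160),(100,140,198),(100,62,198),(-100,62,198),(-100,140,198),(52,-30,160),(-52,-30,160),(58,-140,172),(-58,-140,172)]
pt=crop([(617,48),(688,432),(72,132),(226,106),(290,497),(137,515),(422,178),(457,375),(630,125),(672,348)],6.5,(190,135))
bs=[(-100,-140,160),(100,-140,160),(-100,-140,0),(-100,140,198),(100,140,198),(100,62,198),(-52,-30,162)]
ps=crop([(215,357),(523,290),(213,568),(47,85),(325,36),(375,80),(220,243)],6,(220,145))
def f(p,a=1,b=1):
    return np.r_[a*(proj(T,loc(p,bt))-pt).ravel(),b*(proj(S,loc(p,bs))-ps).ravel()]
for a,b in((1,1),(1,0),(0,1)):
    r=least_squares(f,[430,0,.15],args=(a,b),x_scale=[10,10,.1]);print(r.x)
    if a==b==1: p=r.x
    print(f(r.x).reshape(-1,2).round(1).tolist() if a==b else '')
ct=[(30,20,204),(30,-20,204),(-30,-20,204),(-30,20,204)];qt=crop([(493,205),(570,203),(574,325),(495,330)],6.5,(190,135))
cs=[(-30,20,204),(30,20,204),(30,-20,204),(-30,-20,204),(-30,-20,160),(30,-20,160)];qs=crop([(258,195),(358,184),(370,222),(260,235),(270,285),(370,272)],6,(220,145))
def g(p,a=1,b=1): return np.r_[a*(proj(T,loc(p,ct))-qt).ravel(),b*(proj(S,loc(p,cs))-qs).ravel()]
for a,b in((1,1),(1,0),(0,1)):
    r=least_squares(g,[430,0,.15],args=(a,b),x_scale=[10,10,.1]);print(r.x)
    if a==b: print(g(r.x).reshape(-1,2).round(1).tolist())
    c,s=np.cos(p[2]),np.sin(p[2]);d=r.x[:2]-p[:2];print("in bin",c*d[0]+s*d[1],-s*d[0]+c*d[1],r.x[2]-p[2])
E
python3 fit.py
```

```text
[ 6.19197581e+02 -5.83294578e+01  1.79439737e-01]
[[0.0, 0.2], [0.4, -0.0], [-0.8, -0.6], [-0.6, -0.8], [0.1, -0.1], [-0.6, 1.5], [0.0, -0.0], [0.2, 0.3], [0.6, -0.2], [0.8, -0.1], [0.2, -0.2], [0.8, -0.4], [-0.7, 1.7], [-0.4, -1.2], [0.3, -1.1], [0.6, 0.1], [-0.5, -0.2]]
[ 6.19320696e+02 -5.82970724e+01  1.77655958e-01]

[ 6.18886342e+02 -5.85717578e+01  1.83076157e-01]

[ 6.21971278e+02 -1.33459696e+02 -1.76161332e-03]
[[-0.1, 0.3], [0.5, 0.7], [-0.0, 0.5], [-0.4, -0.3], [-0.3, -0.5], [-0.6, -0.2], [0.4, -0.9], [2.1, -1.4], [-0.1, 1.0], [-0.3, 1.5]]
in bin -10.679957218928703 -74.4189806211354 -0.1812013503449461
[ 6.22892361e+02 -1.33475071e+02  2.86020043e-02]
in bin -9.776407165416073 -74.59850148772931 -0.15083773270727385
[ 6.21369059e+02 -1.33959655e+02 -4.37072548e-02]
in bin -11.361738642994345 -74.80342912102574 -0.22314699185390197
```

```bash
cat >> h.py <<'E'
BIN=np.array([619.2,-58.3,0.179])
def toolR_target(phi):
    # bin-frame: x tool=(0,-sin,-cos), y tool=(0,cos,-sin), z tool = x cross y
    a=np.array([0,-np.sin(phi),-np.cos(phi)]);j=np.array([0,np.cos(phi),-np.sin(phi)])
    M=np.c_[a,j,np.cross(a,j)]
    return R.from_euler('z',BIN[2]).as_matrix()@M
def plan(cb,phi,flip=False):
    s=get_state();Rc=q2R(s["ee_rot"]);p=s["tcp_pos"]
    t=loc(BIN,[cb])[0];Rt=toolR_target(phi)
    if flip: Rt=Rt@np.diag([1,-1,-1])
    d=t-p
    print("t",s["time_s"],"tcp",p.round(1),"target",t.round(1),"F",s["contact_force"].round(2),"gap",round(s["finger_gap"],1),"j",s["joint_pos"].round(2))
    print("shift in current tool axes",(Rc.T@d).round(1),"rotvec tool",R.from_matrix(Rc.T@Rt).as_rotvec().round(3))
    print("world d",d.round(1),"in target tool",(Rt.T@d).round(1))
def inbin():
    s=get_state();Rb=R.from_euler('z',BIN[2]).as_matrix();Rc=q2R(s["ee_rot"])
    p=Rb.T@(s["tcp_pos"]-np.array([BIN[0],BIN[1],0]))
    print("bin tcp",p.round(1),"a",(Rb.T@Rc[:,0]).round(3),"j",(Rb.T@Rc[:,1]).round(3),"F bin",(Rb.T@s["contact_force"]).round(2),"t",round(s["time_s"],2),"gap",round(s["finger_gap"],1))
E
python3 - <<'E'
from h import *
try: print("gpo",grip_point_offset)
except Exception as e: print(e)
for f in(0,1): plan([-10,-57,330],0,f)
print(q2R(get_state()["ee_rot"]).round(2))
inbin()
E
```

```text
gpo 18.700000000000003
t 0.2 tcp [ 197.7 -459.   231. ] target [ 619.5 -116.2  330. ] F [0.86 0.63 0.17] gap 85.6 j [-1.16  0.21 -0.03  1.32 -0.    1.57]
shift in current tool axes [ -98.9 -148.  -523. ] rotvec tool [-2.914e+00 -1.000e-03  0.000e+00]
world d [421.8 342.8  99. ] in target tool [-99.  262.3 476.1]
t 0.2 tcp [ 197.7 -459.   231. ] target [ 619.5 -116.2  330. ] F [0.86 0.63 0.17] gap 85.6 j [-1.16  0.21 -0.03  1.32 -0.    1.57]
shift in current tool axes [ -98.9 -148.  -523. ] rotvec tool [0.228 0.    0.001]
world d [421.8 342.8  99. ] in target tool [ -99.  -262.3 -476.1]
[[-0.    0.4  -0.92]
 [ 0.   -0.92 -0.4 ]
 [-1.   -0.    0.  ]]
bin tcp [-486.1 -319.3  231. ] a [-0.     0.001 -1.   ] j [ 0.226 -0.974 -0.001] F bin [0.96 0.47 0.17] t 0.2 gap 85.6
```

>>> apply_moves(rows=[{"tx":-33,"ty":0,"tz":0,"ax":0.076,"ay":0,"az":0,"gripper":85},{"tx":-33,"ty":0,"tz":0,"ax":0.076,"ay":0,"az":0,"gripper":85},{"tx":-33,"ty":0,"tz":0,"ax":0.076,"ay":0,"az":0,"gripper":85},{"tx":0,"ty":-20,"tz":-36,"ax":0,"ay":0,"az":0,"gripper":85},{"tx":0,"ty":-20,"tz":-36,"ax":0,"ay":0,"az":0,"gripper":85},{"tx":0,"ty":-20,"tz":-36,"ax":0,"ay":0,"az":0,"gripper":85},{"tx":0,"ty":-20,"tz":-36,"ax":0,"ay":0,"az":0,"gripper":85},{"tx":0,"ty":-20,"tz":-36,"ax":0,"ay":0,"az":0,"gripper":85}])

```text
time_s: 0.87
tcp_pos: [358.3, -327.3, 330.4]
ee_rot: [0.063, 0.704, 0.063, -0.704]
contact_force: [0.7, -1.1, -0.2]
finger_gap: 84.7
```

>>> apply_moves(rows=[{"tx":0,"ty":-20,"tz":-36,"ax":0,"ay":0,"az":0,"gripper":85},{"tx":0,"ty":-20,"tz":-36,"ax":0,"ay":0,"az":0,"gripper":85},{"tx":0,"ty":-20,"tz":-36,"ax":0,"ay":0,"az":0,"gripper":85},{"tx":0,"ty":-20,"tz":-36,"ax":0,"ay":0,"az":0,"gripper":85},{"tx":0,"ty":-20,"tz":-36,"ax":0,"ay":0,"az":0,"gripper":85},{"tx":0,"ty":-20,"tz":-36,"ax":0,"ay":0,"az":0,"gripper":85},{"tx":0,"ty":-20,"tz":-36,"ax":0,"ay":0,"az":0,"gripper":85},{"tx":0,"ty":0,"tz":0,"ax":0,"ay":0,"az":0,"gripper":85}])

```text
time_s: 1.53
tcp_pos: [584.0, -141.5, 327.9]
ee_rot: [-0.064, -0.703, -0.065, 0.705]
contact_force: [-1.0, -0.5, -0.5]
finger_gap: 85.1
```

```bash
python3 - <<'E'
from h import *
inbin();plan([-10,-57,250],0,1)
E
```

```text
bin tcp [-49.4 -75.6 327.9] a [-0.002  0.002 -1.   ] j [ 0.004 -1.    -0.002] F bin [-1.09 -0.36 -0.51] t 1.53 gap 85.1
t 1.5333 tcp [ 584.  -141.5  327.9] target [ 619.5 -116.2  250. ] F [-1.01 -0.54 -0.51] gap 85.1 j [-0.24  0.46  0.56  1.67  0.    2.72]
shift in current tool axes [ 77.9 -18.2 -39.6] rotvec tool [0.004 0.002 0.002]
world d [ 35.5  25.3 -77.9] in target tool [ 77.9 -18.6 -39.4]
```

>>> apply_moves(rows=[{"tx":13,"ty":-3,"tz":-10,"ax":0,"ay":0,"az":0,"gripper":85.4},{"tx":13,"ty":-3,"tz":-10,"ax":0,"ay":0,"az":0,"gripper":85.4},{"tx":13,"ty":-3,"tz":-10,"ax":0,"ay":0,"az":0,"gripper":85.4},{"tx":13,"ty":-4,"tz":-10,"ax":0,"ay":0,"az":0,"gripper":85.4},{"tx":13,"ty":0,"tz":0,"ax":0,"ay":0,"az":0,"gripper":85.4},{"tx":13,"ty":0,"tz":0,"ax":0,"ay":0,"az":0,"gripper":85.4},{"tx":0,"ty":0,"tz":0,"ax":0,"ay":0,"az":0,"gripper":85.4},{"tx":0,"ty":0,"tz":0,"ax":0,"ay":0,"az":0,"gripper":85.4}])

```text
time_s: 2.2
tcp_pos: [616.9, -126.1, 251.9]
ee_rot: [-0.063, -0.704, -0.063, 0.705]
contact_force: [-0.8, -0.1, -0.2]
finger_gap: 85.4
```

```bash
python3 - <<'E'
from h import *
inbin()
S=snapshot("side");a=S["color"][95:245,200:330,::-1];cv2.imwrite("pics/s1.png",cv2.resize(a,None,fx=4,fy=4,interpolation=cv2.INTER_CUBIC))
S=snapshot("top");a=S["color"][110:230,185:345,::-1];cv2.imwrite("pics/t1.png",cv2.resize(a,None,fx=4,fy=4,interpolation=cv2.INTER_CUBIC))
E
```

```text
bin tcp [-14.3 -66.3 251.9] a [-0.001  0.001 -1.   ] j [-0.    -1.    -0.001] F bin [-0.82  0.05 -0.16] t 2.2 gap 85.4
```

View pics/s1.png

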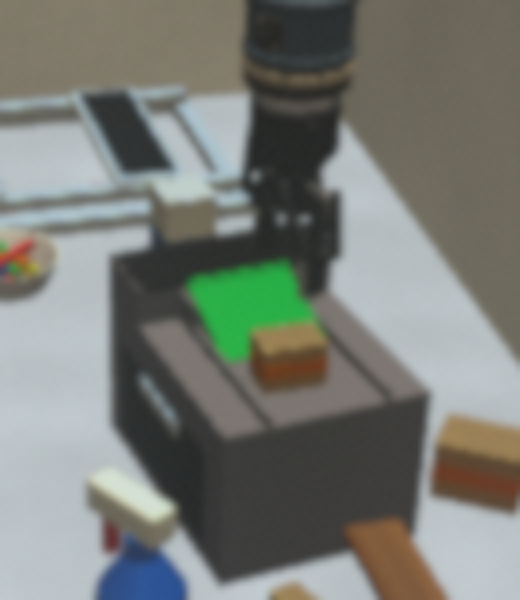

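View pics/t1.png

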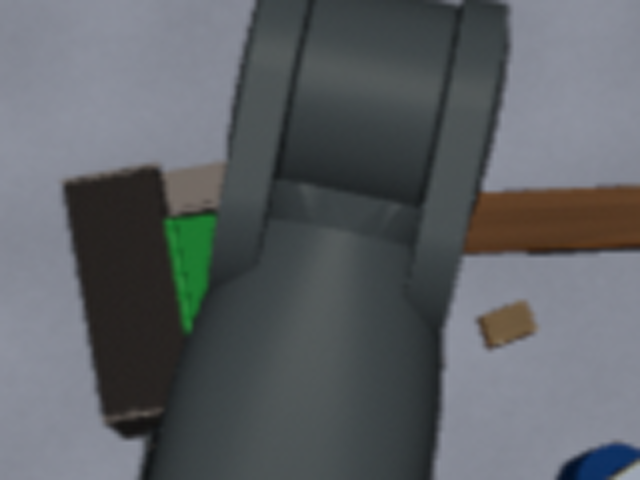

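```bash
python3 - <<'E'
from h import *
S=snapshot("side");s=get_state();Rc=q2R(s["ee_rot"]);p=s["tcp_pos"]
for back in(0,13):
  P=[p-back*Rc[:,0]+sg*o*Rc[:,1]+w*Rc[:,2] for sg in(1,-1) for o in(42.7,57) for w in (-11,11)]
  print(((proj(S,P)-[200,95])*4).round().tolist())
a=S["color"][120:190,250:310,::-1].astype(float);a=np.clip(a*1.8,0,255).astype(np.uint8);cv2.imwrite("pics/s2.png",cv2.resize(a,None,fx=8,fy=8,interpolation=cv2.INTER_CUBIC))
print(((proj(S,P)-[250,120])*8).round().tolist())
E
```

```text
[[316.0, 302.0], [293.0, 307.0], [324.0, 310.0], [300.0, 315.0], [274.0, 258.0], [252.0, 262.0], [268.0, 251.0], [245.0, 255.0]]
[[317.0, 289.0], [294.0, 293.0], [325.0, 297.0], [301.0, 301.0], [275.0, 245.0], [252.0, 249.0], [268.0, 238.0], [246.0, 242.0]]
[[235.0, 378.0], [187.0, 387.0], [250.0, 393.0], [202.0, 402.0], [150.0, 290.0], [104.0, 298.0], [136.0, 276.0], [91.0, 284.0]]
```

View pics/s2.png

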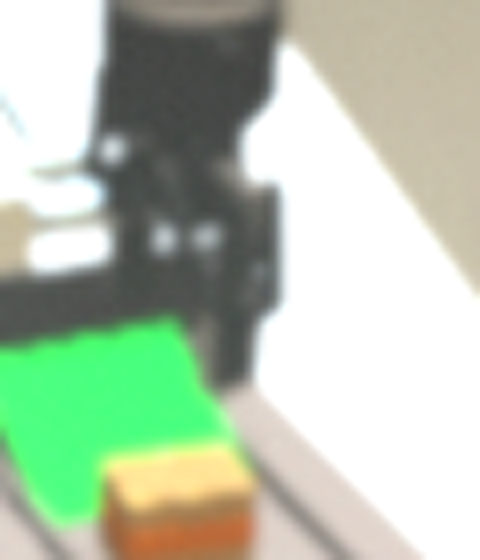

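>>> apply_moves(rows=[{"tx":15,"ty":-1,"tz":-1.5,"ax":0,"ay":0,"az":0,"gripper":85.4},{"tx":15,"ty":-1,"tz":-1.5,"ax":0,"ay":0,"az":0,"gripper":85.4},{"tx":15,"ty":-1,"tz":0,"ax":0,"ay":0,"az":0,"gripper":85.4},{"tx":15,"ty":0,"tz":0,"ax":0,"ay":0,"az":0,"gripper":85.4},{"tx":15,"ty":0,"tz":0,"ax":0,"ay":0,"az":0,"gripper":85.4},{"tx":12,"ty":0,"tz":0,"ax":0,"ay":0,"az":0,"gripper":85.4},{"tx":0,"ty":0,"tz":0,"ax":0,"ay":0,"az":0,"gripper":85.4},{"tx":0,"ty":0,"tz":0,"ax":0,"ay":0,"az":0,"gripper":85.4}])

```text
time_s: 3.02
tcp_pos: [619.7, -122.9, 165.9]
ee_rot: [0.063, 0.704, 0.063, -0.704]
contact_force: [0.0, 0.5, 0.0]
finger_gap: 85.6
```

```bash
cat > look.py <<'E'
from h import *
import sys
inbin()
S=snapshot("side");a=S["color"][125:225,225:325,::-1].astype(float);a=np.clip(a*1.5,0,255).astype(np.uint8);cv2.imwrite(f"pics/{sys.argv[1]}.png",cv2.resize(a,None,fx=6,fy=6,interpolation=cv2.INTER_CUBIC))
E
python3 look.py s3
```

```text
bin tcp [-11.  -63.6 165.9] a [ 0. -0. -1.] j [-0. -1.  0.] F bin [0.11 0.47 0.01] t 3.02 gap 85.6
```

View pics/s3.png

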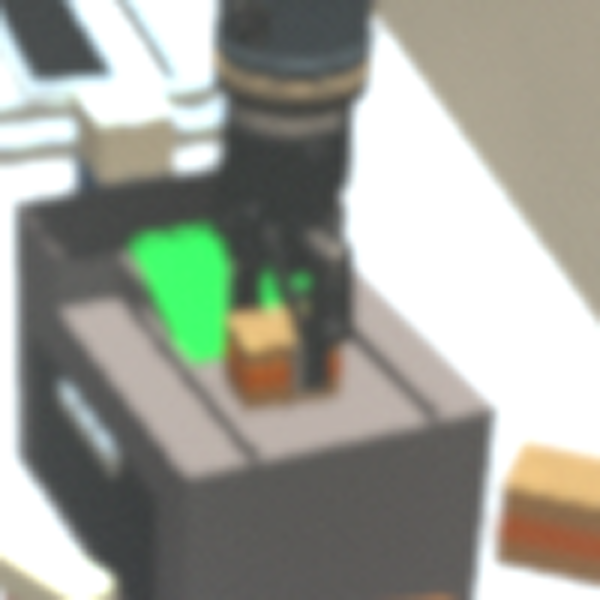

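```bash
python3 - <<'E'
from h import *
S=snapshot("side");f=lambda P:((proj(S,loc(BIN,P))-[225,125])*6).round().tolist()
print("rear finger outer/inner tips",f([(-22,-120,179),(0,-120,179),(-22,-106,179),(0,-106,179)]))
print("landing corner",f([(-100,-140,160),(100,-140,160)]))
c=loc([-10.7,-74.4,-.16],[(-30,-20,160),(30,-20,160),(-30,-20,204),(30,-20,204),(-30,20,204)])
print("carton",f(c))
E
```

```text
rear finger outer/inner tips [[295.0, 401.0], [330.0, 393.0], [285.0, 388.0], [319.0, 381.0]]
landing corner [[183.0, 473.0], [495.0, 405.0]]
carton [[238.0, 409.0], [336.0, 398.0], [241.0, 344.0], [340.0, 334.0], [223.0, 310.0]]
```

>>> apply_moves(rows=[{"tx":4,"ty":0,"tz":0,"ax":0,"ay":0,"az":0,"gripper":85.4},{"tx":4,"ty":0,"tz":0,"ax":0,"ay":0,"az":0,"gripper":85.4},{"tx":1,"ty":-3,"tz":0,"ax":0,"ay":0,"az":0,"gripper":85.4},{"tx":0,"ty":-3,"tz":0,"ax":0,"ay":0,"az":0,"gripper":85.4},{"tx":0,"ty":-3,"tz":0,"ax":0,"ay":0,"az":0,"gripper":85.4},{"tx":0,"ty":-3,"tz":0,"ax":0,"ay":0,"az":0,"gripper":85.4},{"tx":0,"ty":0,"tz":0,"ax":0,"ay":0,"az":0,"gripper":85.4},{"tx":0,"ty":0,"tz":0,"ax":0,"ay":0,"az":0,"gripper":85.4}])

```text
time_s: 3.78
tcp_pos: [617.7, -110.6, 156.5]
ee_rot: [0.063, 0.704, 0.063, -0.704]
contact_force: [-0.9, 0.5, 2.1]
finger_gap: 85.5
```

```bash
python3 look.py s4
```

```text
bin tcp [-10.8 -51.2 156.5] a [ 0.  0. -1.] j [ 0. -1. -0.] F bin [-0.82  0.68  2.08] t 3.78 gap 85.5
```

View pics/s4.png

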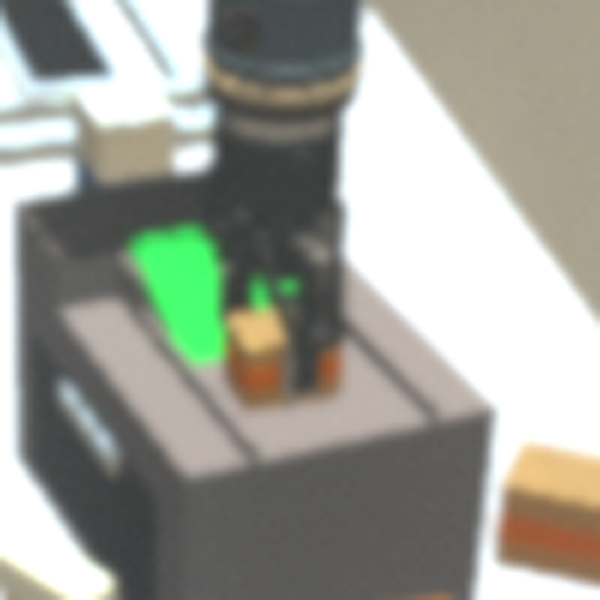

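>>> apply_moves(rows=[{"tx":1,"ty":-3,"tz":0,"ax":0,"ay":0,"az":0,"gripper":85.4},{"tx":1,"ty":-3,"tz":0,"ax":0,"ay":0,"az":0,"gripper":85.4},{"tx":0,"ty":-3,"tz":0,"ax":0,"ay":0,"az":0,"gripper":85.4},{"tx":0,"ty":-3,"tz":0,"ax":0,"ay":0,"az":0,"gripper":85.4},{"tx":0,"ty":-3,"tz":0,"ax":0,"ay":0,"az":0,"gripper":85.4},{"tx":0,"ty":-3,"tz":0,"ax":0,"ay":0,"az":0,"gripper":85.4},{"tx":0,"ty":0,"tz":0,"ax":0,"ay":0,"az":0,"gripper":85.4},{"tx":0,"ty":0,"tz":0,"ax":0,"ay":0,"az":0,"gripper":85.4}])

```text
time_s: 4.5
tcp_pos: [614.4, -92.9, 154.4]
ee_rot: [0.063, 0.704, 0.063, -0.704]
contact_force: [-0.5, 0.2, 3.3]
finger_gap: 85.5
```

```bash
python3 look.py s5
```

```text
bin tcp [-10.9 -33.2 154.4] a [ 0.  0. -1.] j [ 0. -1. -0.] F bin [-0.47  0.29  3.26] t 4.5 gap 85.5
```

View pics/s5.png

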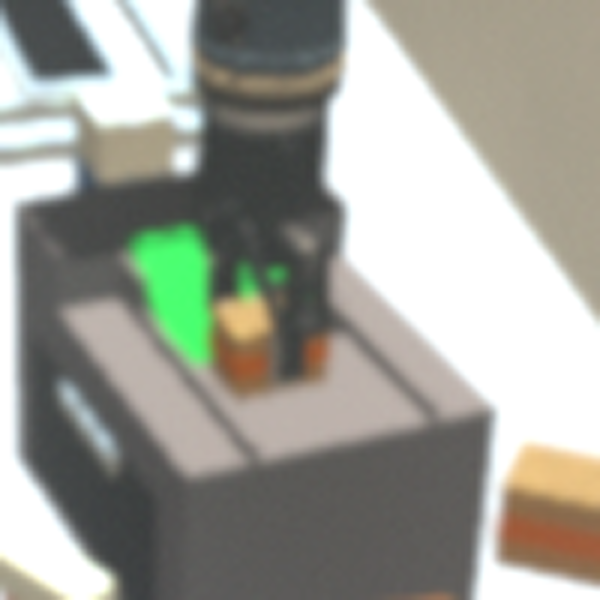

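```bash
python3 - <<'E'
from h import *
S=snapshot("side");f=lambda P:((proj(S,loc(BIN,P))-[225,125])*6).round().tolist()
for z in(160,167,172): print("rear outer",z,f([(-22,-90,z),(0,-90,z)]))
print("landing edge",f([(-55,-30,160)]))
for th in(0,.1,.2,.3,.5):
  al=.3805+th; print(th,"edge left",f([(-52,60-97*np.cos(al),196-97*np.sin(al))]), "mid left",f([(-52,60-48*np.cos(al),196-48*np.sin(al))]),"hinge",f([(-52,60,196)]))
a=S["color"][160:200,235:285,::-1];cv2.imwrite("pics/s5b.png",cv2.resize(a,None,fx=14,fy=14,interpolation=cv2.INTER_CUBIC))
print([get_state()["contact_force"].round(2).tolist()])
a=cv2.imread("pics/side0.png")[160:200,235:285];cv2.imwrite("pics/s0b.png",cv2.resize(a,None,fx=14,fy=14,interpolation=cv2.INTER_CUBIC))
E
```

```text
rear outer 160 [[272.0, 402.0], [305.0, 395.0]]
rear outer 167 [[272.0, 392.0], [306.0, 385.0]]
rear outer 172 [[273.0, 385.0], [306.0, 378.0]]
landing edge [[180.0, 363.0]]
0 edge left [[185.0, 362.0]] mid left [[156.0, 300.0]] hinge [[129.0, 242.0]]
0.1 edge left [[181.0, 371.0]] mid left [[155.0, 305.0]] hinge [[129.0, 242.0]]
0.2 edge left [[178.0, 379.0]] mid left [[153.0, 309.0]] hinge [[129.0, 242.0]]
0.3 edge left [[174.0, 385.0]] mid left [[151.0, 312.0]] hinge [[129.0, 242.0]]
0.5 edge left [[165.0, 393.0]] mid left [[147.0, 316.0]] hinge [[129.0, 242.0]]
[[-0.57, 0.08, 1.9]]
```

View pics/s5b.png

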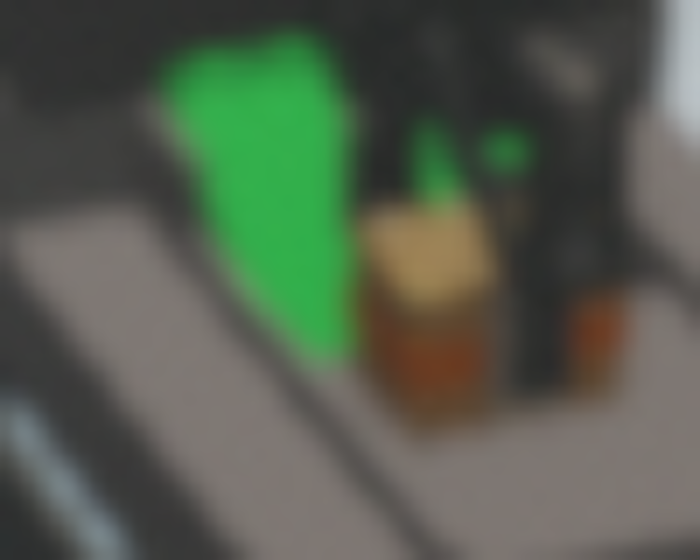

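View pics/s0b.png

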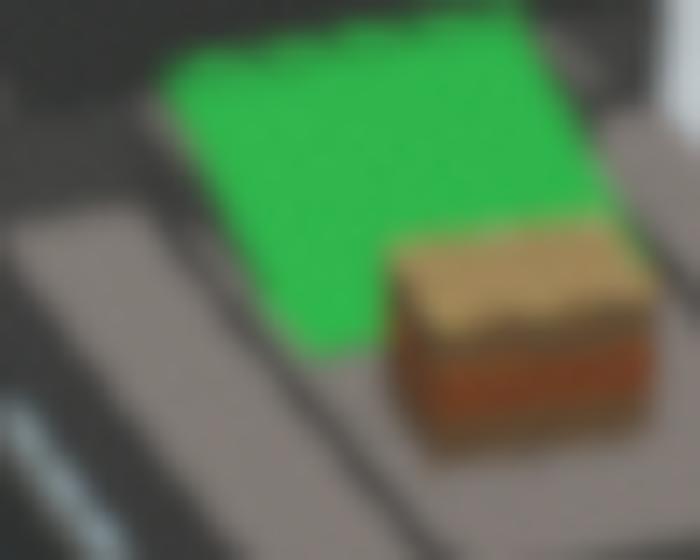

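>>> apply_moves(rows=[{"tx":1,"ty":0,"tz":0,"ax":0,"ay":0,"az":0.025,"gripper":85.4},{"tx":1,"ty":0,"tz":0,"ax":0,"ay":0,"az":0.025,"gripper":85.4},{"tx":1,"ty":0,"tz":0,"ax":0,"ay":0,"az":0.025,"gripper":85.4},{"tx":1,"ty":0,"tz":0,"ax":0,"ay":0,"az":0.025,"gripper":85.4},{"tx":0,"ty":-2,"tz":0,"ax":0,"ay":0,"az":0,"gripper":85.4},{"tx":0,"ty":-2,"tz":0,"ax":0,"ay":0,"az":0,"gripper":85.4},{"tx":0,"ty":-2,"tz":0,"ax":0,"ay":0,"az":0,"gripper":85.4},{"tx":0,"ty":0,"tz":0,"ax":0,"ay":0,"az":0,"gripper":85.4}])

```text
time_s: 5.27
tcp_pos: [613.2, -87.3, 149.6]
ee_rot: [0.098, 0.706, 0.028, -0.7]
contact_force: [0.1, -1.9, 2.2]
finger_gap: 85.1
```

```bash
sed -i 's/125:225,225:325/150:215,225:300/; s/fx=6,fy=6/fx=9,fy=9/' look.py; python3 look.py s6
```

```text
bin tcp [-11.  -27.5 149.6] a [-0.    -0.1   -0.995] j [-0.    -0.995  0.1  ] F bin [-0.26 -1.88  2.19] t 5.27 gap 85.1
```

View pics/s6.png

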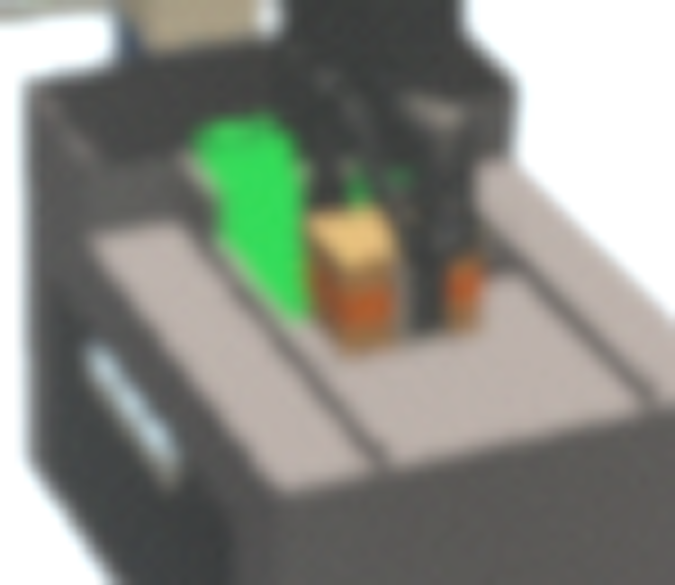

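>>> apply_moves(rows=[{"tx":0,"ty":-2,"tz":0,"ax":0,"ay":0,"az":0,"gripper":85.4},{"tx":0,"ty":-2,"tz":0,"ax":0,"ay":0,"az":0,"gripper":85.4},{"tx":0,"ty":-2,"tz":0,"ax":0,"ay":0,"az":0,"gripper":85.4},{"tx":0,"ty":0,"tz":0,"ax":0,"ay":0,"az":0,"gripper":85.4},{"tx":0,"ty":0,"tz":0,"ax":0,"ay":0,"az":0,"gripper":85.4},{"tx":0,"ty":0,"tz":0,"ax":0,"ay":0,"az":0,"gripper":85.4},{"tx":0,"ty":0,"tz":0,"ax":0,"ay":0,"az":0,"gripper":85.4},{"tx":0,"ty":0,"tz":0,"ax":0,"ay":0,"az":0,"gripper":85.4}])

```text
time_s: 5.98
tcp_pos: [612.3, -81.7, 149.1]
ee_rot: [0.098, 0.707, 0.028, -0.7]
contact_force: [0.2, -3.2, 1.5]
finger_gap: 85.5
```

```bash
python3 look.py s7
```

```text
bin tcp [-10.9 -21.8 149.1] a [-0.    -0.1   -0.995] j [-0.    -0.995  0.1  ] F bin [-0.4  -3.21  1.49] t 5.98 gap 85.5
```

View pics/s7.png

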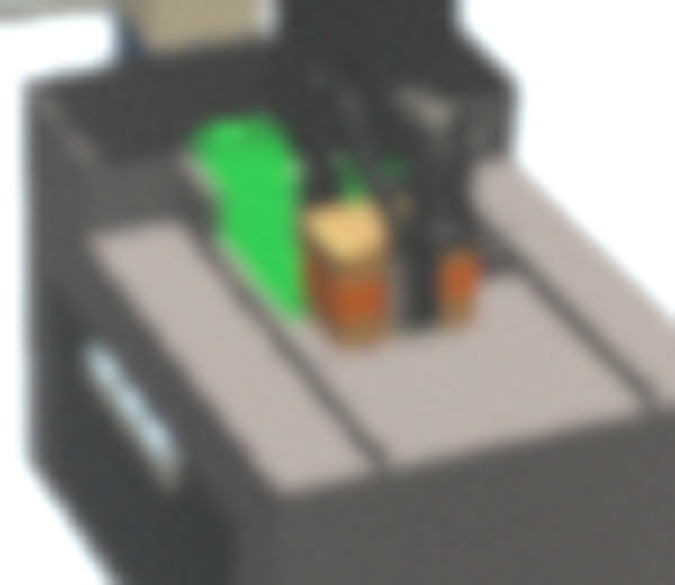

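>>> apply_moves(rows=[{"tx":0,"ty":-2,"tz":0,"ax":0,"ay":0,"az":0,"gripper":85.4},{"tx":0,"ty":-2,"tz":0,"ax":0,"ay":0,"az":0,"gripper":85.4},{"tx":0,"ty":0,"tz":0,"ax":0,"ay":0,"az":0,"gripper":85.4},{"tx":0,"ty":0,"tz":0,"ax":0,"ay":0,"az":0,"gripper":85.4},{"tx":0,"ty":-1,"tz":0,"ax":0,"ay":0,"az":0,"gripper":83},{"tx":0,"ty":-1,"tz":0,"ax":0,"ay":0,"az":0,"gripper":81},{"tx":0,"ty":0,"tz":0,"ax":0,"ay":0,"az":0,"gripper":81},{"tx":0,"ty":0,"tz":0,"ax":0,"ay":0,"az":0,"gripper":81}])

```text
time_s: 6.7
tcp_pos: [611.4, -75.9, 148.8]
ee_rot: [0.098, 0.707, 0.028, -0.7]
contact_force: [-0.2, -5.8, 4.3]
finger_gap: 81.2
```

```bash
python3 look.py s8
```

```text
bin tcp [-10.9 -15.9 148.8] a [ 0.    -0.1   -0.995] j [-0.    -0.995  0.1  ] F bin [-1.21 -5.7   4.3 ] t 6.7 gap 81.2
```

View pics/s8.png

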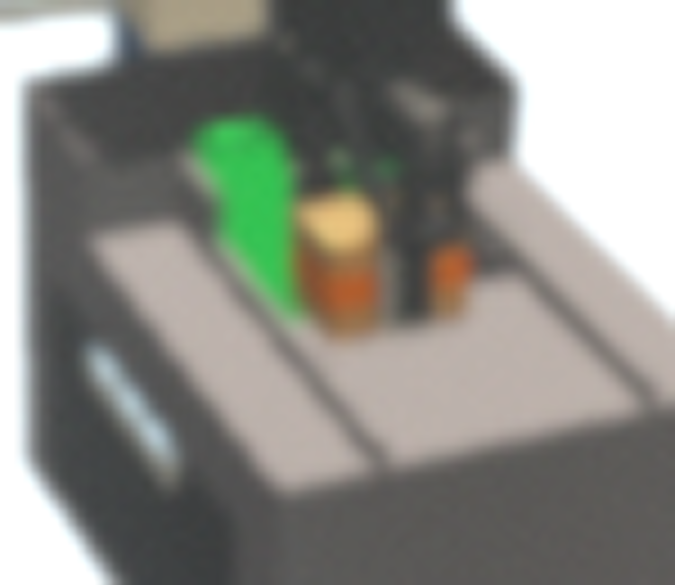

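>>> apply_moves(rows=[{"tx":0,"ty":-1,"tz":0,"ax":0,"ay":0,"az":0,"gripper":79},{"tx":-0.5,"ty":-1,"tz":0,"ax":0,"ay":0,"az":0,"gripper":77},{"tx":-0.5,"ty":-1,"tz":0,"ax":0,"ay":0,"az":0,"gripper":75},{"tx":-0.5,"ty":-1,"tz":0,"ax":0,"ay":0,"az":0,"gripper":73},{"tx":-0.5,"ty":-1,"tz":0,"ax":0,"ay":0,"az":0,"gripper":71},{"tx":0,"ty":0,"tz":0,"ax":0,"ay":0,"az":0,"gripper":71},{"tx":0,"ty":0,"tz":0,"ax":0,"ay":0,"az":0,"gripper":71},{"tx":0,"ty":0,"tz":0,"ax":0,"ay":0,"az":0,"gripper":71}])

```text
time_s: 7.42
tcp_pos: [611.0, -71.5, 150.9]
ee_rot: [0.099, 0.707, 0.027, -0.7]
contact_force: [1.3, -10.5, 8.6]
finger_gap: 70.7
```

```bash
python3 look.py s9
```

```text
bin tcp [-10.4 -11.5 150.9] a [ 0.002 -0.102 -0.995] j [-0.001 -0.995  0.102] F bin [ -0.55 -10.56   8.62] t 7.42 gap 70.7
```

View pics/s9.png

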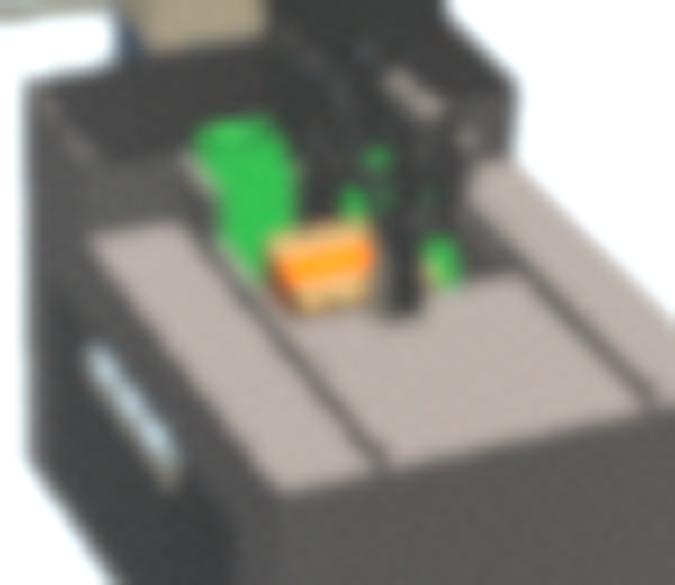

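```bash
python3 - <<'E'
from h import *
inbin()
S=snapshot("side");a=S["color"][158:192,240:282,::-1].astype(float);a=np.clip(a*1.6,0,255).astype(np.uint8);cv2.imwrite("pics/s10.png",cv2.resize(a,None,fx=17,fy=17,interpolation=cv2.INTER_CUBIC))
f=lambda P:((proj(S,loc(BIN,P))-[240,158])*17).round().tolist()
print("edge",f([(-55,-30,160),(55,-30,160)]),"hinge",f([(-52,60,196),(52,60,196)]))
for th in(.7,.9,1.1):
  al=.3805+th;print(th,[f([(x,60-r*np.cos(al),196-r*np.sin(al)) for x in(-52,52)]) for r in(50,97)])
E
```

```text
bin tcp [-10.5 -11.5 150.9] a [ 0.002 -0.101 -0.995] j [-0.001 -0.995  0.101] F bin [ -0.24 -10.77   9.73] t 7.47 gap 70.9
edge [[255.0, 467.0], [719.0, 373.0]] hinge [[110.0, 124.0], [539.0, 46.0]]
0.7 [[[148.0, 348.0], [574.0, 265.0]], [[183.0, 557.0], [606.0, 470.0]]]
0.9 [[[131.0, 343.0], [555.0, 261.0]], [[151.0, 545.0], [571.0, 459.0]]]
1.1 [[[115.0, 330.0], [537.0, 248.0]], [[119.0, 517.0], [535.0, 432.0]]]
```

View pics/s10.png

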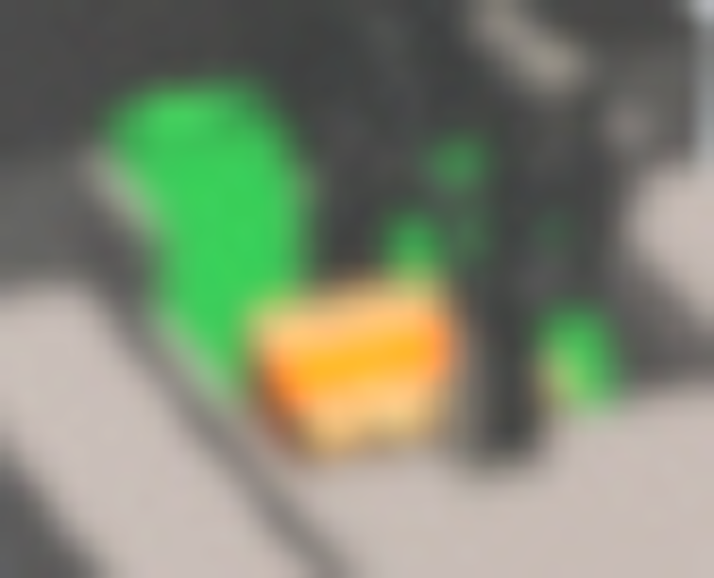

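>>> apply_moves(rows=[{"tx":-1,"ty":1,"tz":0,"ax":0,"ay":0,"az":0,"gripper":73},{"tx":-1,"ty":1,"tz":0,"ax":0,"ay":0,"az":0.01,"gripper":75},{"tx":0,"ty":1,"tz":0,"ax":0,"ay":0,"az":0.01,"gripper":77},{"tx":0,"ty":1,"tz":0,"ax":0,"ay":0,"az":0.01,"gripper":79},{"tx":0,"ty":1,"tz":0,"ax":0,"ay":0,"az":0.01,"gripper":81},{"tx":0,"ty":1,"tz":0,"ax":0,"ay":0,"az":0.01,"gripper":83},{"tx":0,"ty":0,"tz":0,"ax":0,"ay":0,"az":0,"gripper":83},{"tx":0,"ty":0,"tz":0,"ax":0,"ay":0,"az":0,"gripper":83}])

```text
time_s: 8.18
tcp_pos: [611.7, -76.4, 153.3]
ee_rot: [0.116, 0.707, 0.01, -0.697]
contact_force: [-0.0, -6.6, 7.4]
finger_gap: 82.7
```

```bash
cat > look2.py <<'E'
from h import *
import sys
inbin()
S=snapshot("side");a=S["color"][155:195,238:285,::-1].astype(float);a=np.clip(a*1.5,0,255).astype(np.uint8);cv2.imwrite(f"pics/{sys.argv[1]}.png",cv2.resize(a,None,fx=14,fy=14,interpolation=cv2.INTER_CUBIC))
E
python3 look2.py s11
```

```text
bin tcp [-10.6 -16.5 153.3] a [ 0.001 -0.151 -0.989] j [-0.    -0.989  0.151] F bin [-1.21 -6.52  7.45] t 8.18 gap 82.7
```

View pics/s11.png

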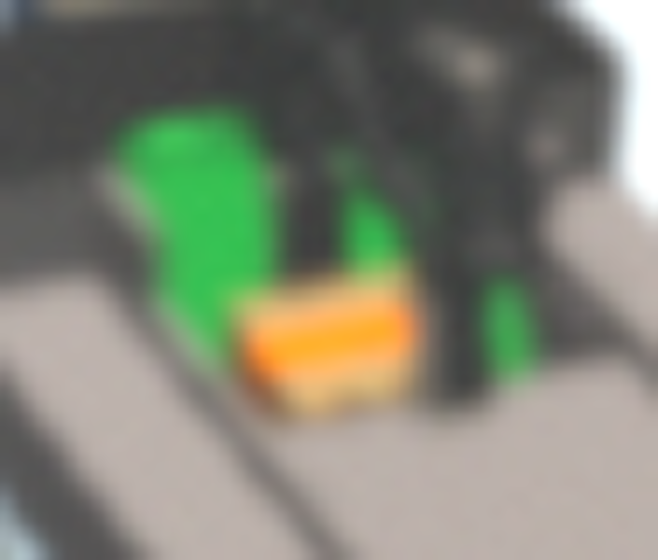

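>>> apply_moves(rows=[{"tx":1,"ty":0,"tz":0,"ax":0,"ay":0,"az":0,"gripper":83},{"tx":1,"ty":0,"tz":0,"ax":0,"ay":0,"az":0,"gripper":83},{"tx":1,"ty":-1,"tz":0,"ax":0,"ay":0,"az":0,"gripper":83},{"tx":0,"ty":-1,"tz":0,"ax":0,"ay":0,"az":0,"gripper":83},{"tx":0,"ty":-1,"tz":0,"ax":0,"ay":0,"az":0,"gripper":83},{"tx":0,"ty":0,"tz":0,"ax":0,"ay":0,"az":0,"gripper":83},{"tx":0,"ty":0,"tz":0,"ax":0,"ay":0,"az":0,"gripper":83},{"tx":0,"ty":0,"tz":0,"ax":0,"ay":0,"az":0,"gripper":83}])

```text
time_s: 8.9
tcp_pos: [612.0, -76.3, 153.0]
ee_rot: [0.117, 0.709, 0.008, -0.696]
contact_force: [-10.9, -24.6, 40.2]
finger_gap: 82.8
```

```bash
python3 look2.py s12
```

```text
bin tcp [-10.3 -16.4 153. ] a [ 0.004 -0.155 -0.988] j [-0.002 -0.988  0.155] F bin [-15.11 -22.25  40.17] t 8.9 gap 82.8
```

View pics/s12.png

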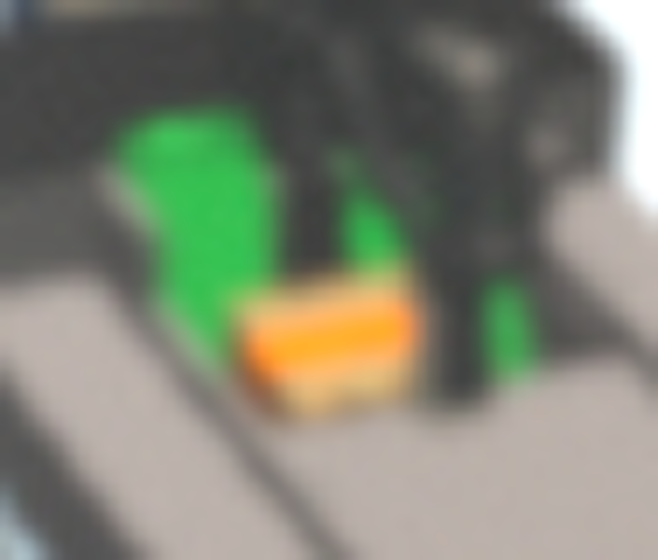

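The last nudge ran the gripper into the hood, reading about 49 N, so I'm backing off. Next I'll take the tilt out.

>>> apply_moves(rows=[{"tx":-3,"ty":3,"tz":0,"ax":0,"ay":0,"az":0,"gripper":83},{"tx":-1,"ty":0,"tz":0,"ax":0,"ay":0,"az":-0.025,"gripper":83},{"tx":0,"ty":0,"tz":0,"ax":0,"ay":0,"az":-0.025,"gripper":83},{"tx":0,"ty":0,"tz":0,"ax":0,"ay":0,"az":-0.025,"gripper":83},{"tx":0,"ty":0,"tz":0,"ax":0,"ay":0,"az":-0.025,"gripper":83},{"tx":0,"ty":0,"tz":0,"ax":0,"ay":0,"az":-0.025,"gripper":83},{"tx":0,"ty":0,"tz":0,"ax":0,"ay":0,"az":-0.025,"gripper":83},{"tx":0,"ty":0,"tz":0,"ax":0,"ay":0,"az":0,"gripper":83}])

```text
time_s: 9.62
tcp_pos: [611.3, -76.9, 153.3]
ee_rot: [-0.062, -0.704, -0.064, 0.705]
contact_force: [-0.2, 0.4, -0.3]
finger_gap: 82.9
```

```bash
python3 look2.py s13
```

```text
bin tcp [-11.1 -16.9 153.3] a [-0.     0.002 -1.   ] j [-0.001 -1.    -0.002] F bin [-0.09  0.43 -0.29] t 9.62 gap 82.9
```

View pics/s13.png

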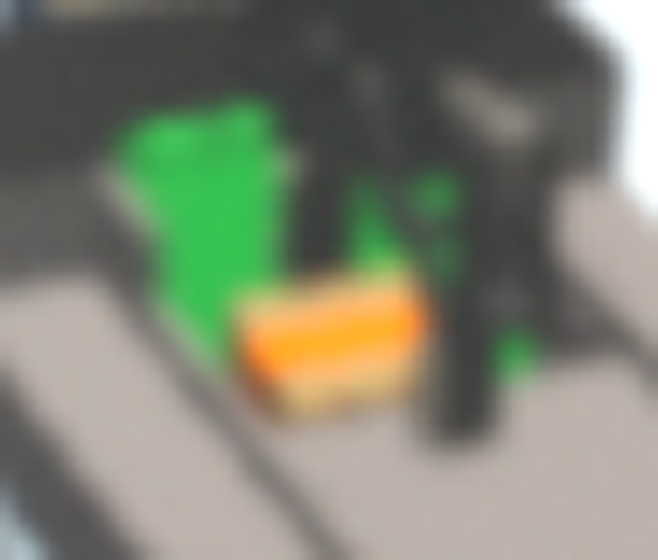

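>>> apply_moves(rows=[{"tx":0,"ty":-1,"tz":0,"ax":0,"ay":0,"az":0,"gripper":83},{"tx":0,"ty":-1,"tz":0,"ax":0,"ay":0,"az":0,"gripper":83},{"tx":0,"ty":-1,"tz":0,"ax":0,"ay":0,"az":0,"gripper":83},{"tx":0,"ty":-1,"tz":0,"ax":0,"ay":0,"az":0,"gripper":83},{"tx":0,"ty":0,"tz":0,"ax":0,"ay":0,"az":0,"gripper":83},{"tx":0,"ty":0,"tz":0,"ax":0,"ay":0,"az":0,"gripper":83},{"tx":0,"ty":0,"tz":0,"ax":0,"ay":0,"az":0,"gripper":83},{"tx":0,"ty":0,"tz":0,"ax":0,"ay":0,"az":0,"gripper":83}])

```text
time_s: 10.33
tcp_pos: [610.6, -72.3, 153.7]
ee_rot: [0.063, 0.704, 0.063, -0.704]
contact_force: [-0.2, -0.4, -0.1]
finger_gap: 83.0
```

```bash
python3 look2.py s14
```

```text
bin tcp [-10.9 -12.2 153.7] a [ 0. -0. -1.] j [-0. -1.  0.] F bin [-0.27 -0.36 -0.06] t 10.33 gap 83.0
```

View pics/s14.png

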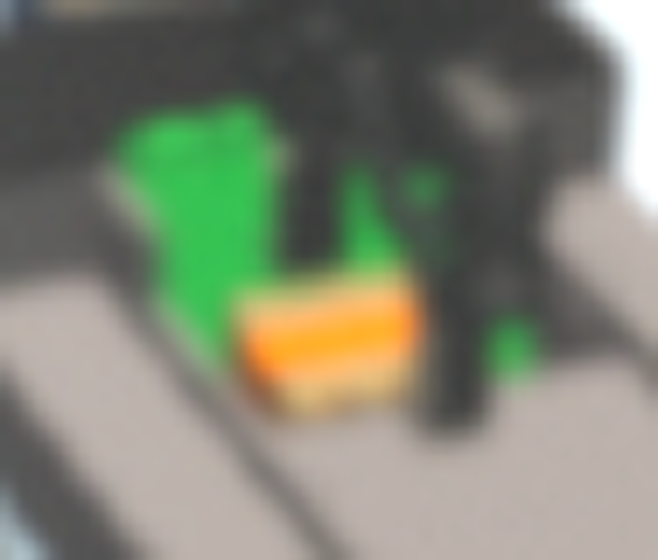

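>>> apply_moves(rows=[{"tx":0,"ty":-1,"tz":0,"ax":0,"ay":0,"az":0,"gripper":83},{"tx":0,"ty":-1,"tz":0,"ax":0,"ay":0,"az":0,"gripper":83},{"tx":0,"ty":-1,"tz":0,"ax":0,"ay":0,"az":0,"gripper":83},{"tx":0,"ty":0,"tz":0,"ax":0,"ay":0,"az":0,"gripper":83},{"tx":0,"ty":0,"tz":0,"ax":0,"ay":0,"az":0,"gripper":83},{"tx":0,"ty":0,"tz":0,"ax":0,"ay":0,"az":0,"gripper":83},{"tx":0,"ty":0,"tz":0,"ax":0,"ay":0,"az":0,"gripper":83},{"tx":0,"ty":0,"tz":0,"ax":0,"ay":0,"az":0,"gripper":83}])

```text
time_s: 11.05
tcp_pos: [610.1, -69.3, 153.7]
ee_rot: [-0.063, -0.704, -0.063, 0.704]
contact_force: [0.4, 0.2, -0.3]
finger_gap: 82.9
```

```bash
python3 look2.py s15
```

```text
bin tcp [-11.   -9.2 153.7] a [-0. -0. -1.] j [-0. -1.  0.] F bin [ 0.42  0.17 -0.26] t 11.05 gap 82.9
```

View pics/s15.png

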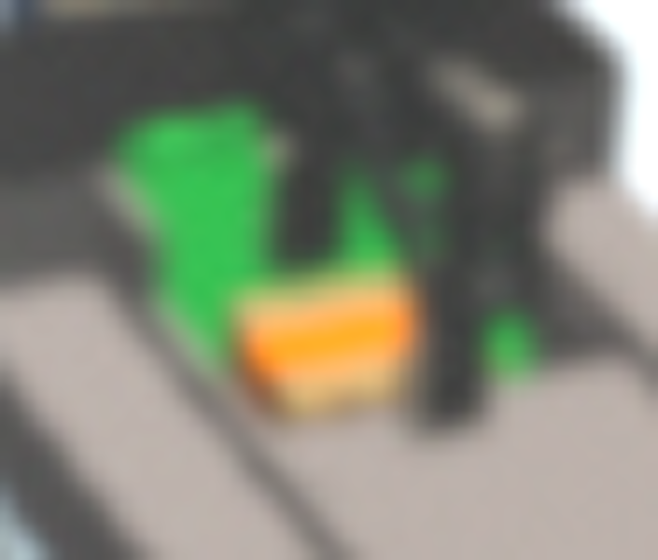

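>>> apply_moves(rows=[{"tx":-0.5,"ty":-1.4,"tz":0,"ax":0,"ay":0,"az":0,"gripper":80.5},{"tx":-0.5,"ty":-1.4,"tz":0,"ax":0,"ay":0,"az":0,"gripper":78},{"tx":-0.5,"ty":-1.4,"tz":0,"ax":0,"ay":0,"az":0,"gripper":75.5},{"tx":-0.5,"ty":-1.4,"tz":0,"ax":0,"ay":0,"az":0,"gripper":73},{"tx":-0.5,"ty":-1.4,"tz":0,"ax":0,"ay":0,"az":0,"gripper":70.5},{"tx":-0.5,"ty":-1.4,"tz":0,"ax":0,"ay":0,"az":0,"gripper":68},{"tx":-0.5,"ty":-1.4,"tz":0,"ax":0,"ay":0,"az":0,"gripper":65.5},{"tx":-0.5,"ty":-1.2,"tz":0,"ax":0,"ay":0,"az":0,"gripper":63}])

```text
time_s: 11.77
tcp_pos: [608.1, -58.4, 157.8]
ee_rot: [0.063, 0.704, 0.063, -0.704]
contact_force: [0.5, -5.4, -1.5]
finger_gap: 62.6
```

```bash
python3 look2.py s16
```

```text
bin tcp [-10.9   1.8 157.8] a [ 0. -0. -1.] j [-0. -1.  0.] F bin [-0.44 -5.42 -1.45] t 11.77 gap 62.6
```

View pics/s16.png

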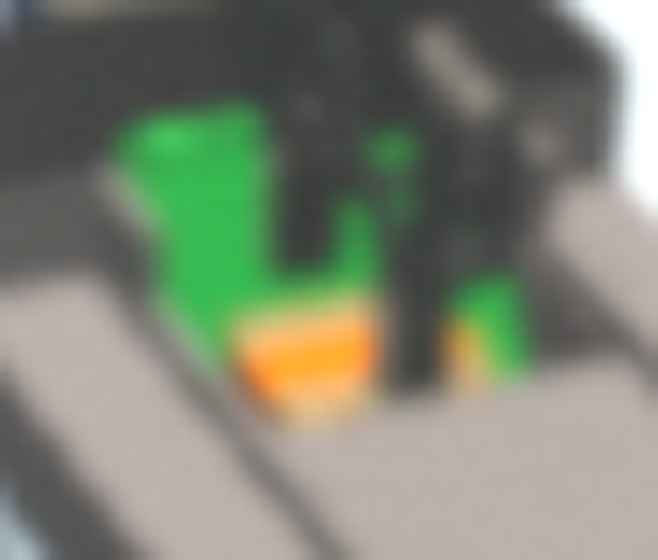

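>>> apply_moves(rows=[{"tx":-0.5,"ty":-1.2,"tz":0,"ax":0,"ay":0,"az":0,"gripper":60.5},{"tx":-0.5,"ty":-1.2,"tz":0,"ax":0,"ay":0,"az":0,"gripper":58},{"tx":-0.5,"ty":-1.2,"tz":0,"ax":0,"ay":0,"az":0,"gripper":55.5},{"tx":-0.5,"ty":-1.2,"tz":0,"ax":0,"ay":0,"az":0,"gripper":53},{"tx":0,"ty":0,"tz":0,"ax":0,"ay":0,"az":0,"gripper":53},{"tx":0,"ty":0,"tz":0,"ax":0,"ay":0,"az":0,"gripper":53},{"tx":0,"ty":0,"tz":0,"ax":0,"ay":0,"az":0,"gripper":53},{"tx":0,"ty":0,"tz":0,"ax":0,"ay":0,"az":0,"gripper":53}])

```text
time_s: 12.48
tcp_pos: [607.2, -53.7, 159.7]
ee_rot: [-0.063, -0.704, -0.063, 0.704]
contact_force: [-0.8, -1.0, 1.3]
finger_gap: 53.1
```

```bash
python3 look2.py s17
```

```text
bin tcp [-11.    6.7 159.7] a [ 0.  0. -1.] j [-0. -1. -0.] F bin [-0.97 -0.83  1.28] t 12.48 gap 53.1
```

View pics/s17.png

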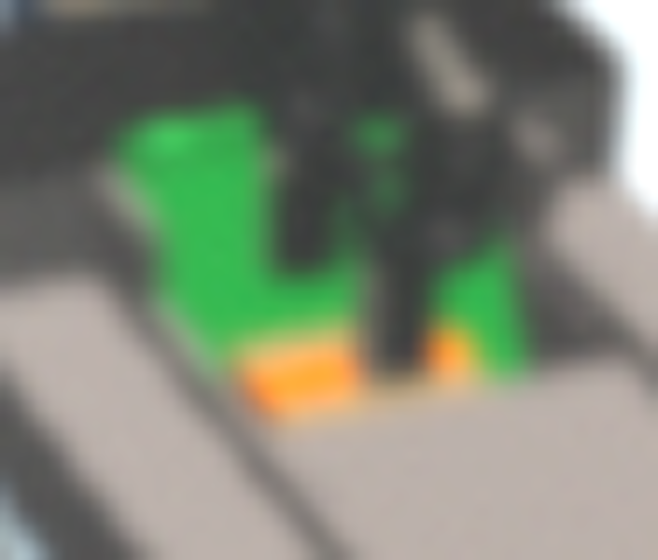

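>>> apply_moves(rows=[{"tx":-0.5,"ty":-1.2,"tz":0,"ax":0,"ay":0,"az":0,"gripper":50.5},{"tx":-0.5,"ty":-1.2,"tz":0,"ax":0,"ay":0,"az":0,"gripper":48},{"tx":-0.5,"ty":-1.2,"tz":0,"ax":0,"ay":0,"az":0,"gripper":45.5},{"tx":0,"ty":-1.2,"tz":0,"ax":0,"ay":0,"az":0,"gripper":43},{"tx":0,"ty":0,"tz":0,"ax":0,"ay":0,"az":0,"gripper":43},{"tx":0,"ty":0,"tz":0,"ax":0,"ay":0,"az":0,"gripper":43},{"tx":0,"ty":0,"tz":0,"ax":0,"ay":0,"az":0,"gripper":43},{"tx":0,"ty":0,"tz":0,"ax":0,"ay":0,"az":0,"gripper":43}])

```text
time_s: 13.2
tcp_pos: [606.4, -49.0, 161.2]
ee_rot: [0.063, 0.704, 0.063, -0.704]
contact_force: [-0.6, 0.2, 0.5]
finger_gap: 43.0
```

```bash
python3 look2.py s18
```

```text
bin tcp [-10.9  11.4 161.2] a [ 0.  0. -1.] j [-0. -1. -0.] F bin [-0.58  0.3   0.48] t 13.2 gap 43.0
```

View pics/s18.png

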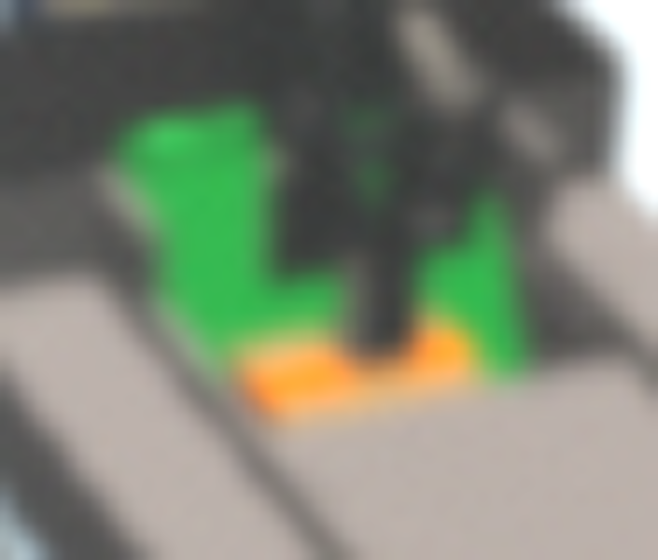

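>>> apply_moves(rows=[{"tx":1.5,"ty":0,"tz":0,"ax":0,"ay":0,"az":0,"gripper":43},{"tx":1.5,"ty":0,"tz":0,"ax":0,"ay":0,"az":0,"gripper":43},{"tx":1.5,"ty":0,"tz":0,"ax":0,"ay":0,"az":0,"gripper":43},{"tx":1.5,"ty":0,"tz":0,"ax":0,"ay":0,"az":0,"gripper":43},{"tx":0,"ty":0,"tz":0,"ax":0,"ay":0,"az":0,"gripper":43},{"tx":0,"ty":0,"tz":0,"ax":0,"ay":0,"az":0,"gripper":43},{"tx":0,"ty":0,"tz":0,"ax":0,"ay":0,"az":0,"gripper":43},{"tx":0,"ty":0,"tz":0,"ax":0,"ay":0,"az":0,"gripper":43}])

```text
time_s: 13.92
tcp_pos: [606.4, -49.2, 155.1]
ee_rot: [-0.063, -0.704, -0.063, 0.704]
contact_force: [1.7, -4.3, 0.7]
finger_gap: 43.2
```

```bash
python3 look2.py s19
```

```text
bin tcp [-10.9  11.2 155.1] a [-0. -0. -1.] j [-0. -1.  0.] F bin [ 0.93 -4.56  0.69] t 13.92 gap 43.2
```

View pics/s19.png

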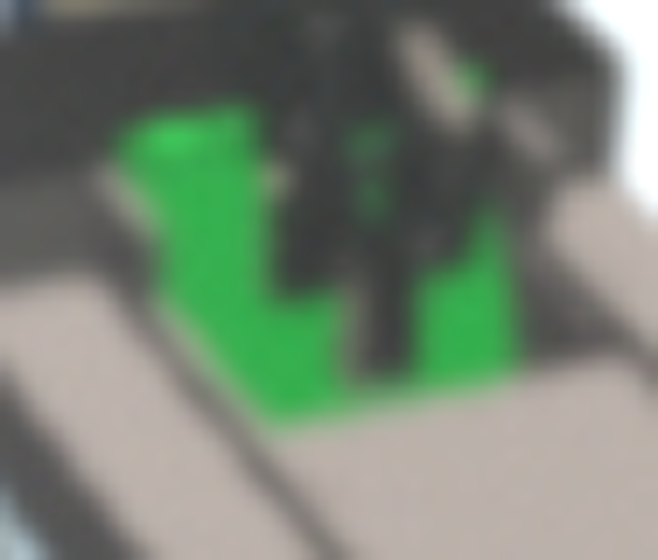

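>>> apply_moves(rows=[{"tx":0,"ty":0,"tz":0,"ax":0,"ay":0,"az":0,"gripper":43},{"tx":0,"ty":0,"tz":0,"ax":0,"ay":0,"az":0,"gripper":43},{"tx":-5,"ty":0,"tz":0,"ax":0,"ay":0,"az":0,"gripper":43},{"tx":-8,"ty":1,"tz":0,"ax":0,"ay":0,"az":0,"gripper":43},{"tx":-8,"ty":2,"tz":0,"ax":0,"ay":0,"az":0,"gripper":43},{"tx":-10,"ty":2,"tz":0,"ax":0,"ay":0,"az":0,"gripper":43},{"tx":-15,"ty":0,"tz":0,"ax":0,"ay":0,"az":0,"gripper":43},{"tx":-20,"ty":0,"tz":0,"ax":0,"ay":0,"az":0,"gripper":43}])

```text
time_s: 14.63
tcp_pos: [606.7, -53.7, 221.6]
ee_rot: [-0.063, -0.704, -0.064, 0.705]
contact_force: [1.1, -0.2, -0.0]
finger_gap: 43.1
```

>>> apply_moves(rows=[{"tx":-30,"ty":0,"tz":0,"ax":0,"ay":0,"az":0,"gripper":43},{"tx":-30,"ty":0,"tz":0,"ax":0,"ay":0,"az":0,"gripper":43},{"tx":-30,"ty":0,"tz":0,"ax":0,"ay":0,"az":0,"gripper":43},{"tx":0,"ty":0,"tz":35,"ax":0,"ay":0,"az":0,"gripper":43},{"tx":0,"ty":0,"tz":35,"ax":0,"ay":0,"az":0,"gripper":43},{"tx":0,"ty":0,"tz":35,"ax":0,"ay":0,"az":0,"gripper":43},{"tx":0,"ty":0,"tz":35,"ax":0,"ay":0,"az":0,"gripper":43},{"tx":0,"ty":0,"tz":35,"ax":0,"ay":0,"az":0,"gripper":43}])

```text
time_s: 15.3
tcp_pos: [433.3, -84.9, 311.7]
ee_rot: [0.063, 0.704, 0.064, -0.704]
contact_force: [-0.2, -0.4, 1.1]
finger_gap: 43.0
```

```bash
python3 - <<'E'
from h import *
inbin()
for n in("side","top"):
    d=snapshot(n);cv2.imwrite(f"pics/{n}E.png",d["color"][:,:,::-1])
E
```

```text
bin tcp [-187.6    7.   311.7] a [ 0.001  0.001 -1.   ] j [ 0.    -1.    -0.001] F bin [-0.26 -0.36  1.06] t 15.3 gap 43.0
```

View pics/sideE.png

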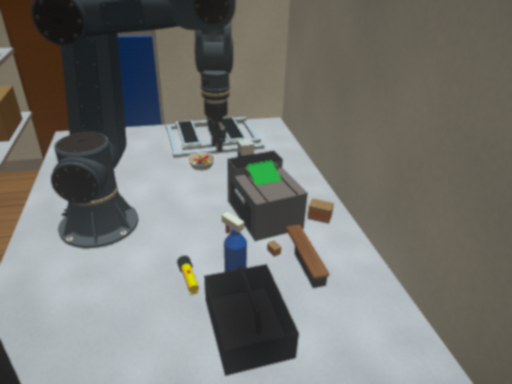

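View pics/topE.png

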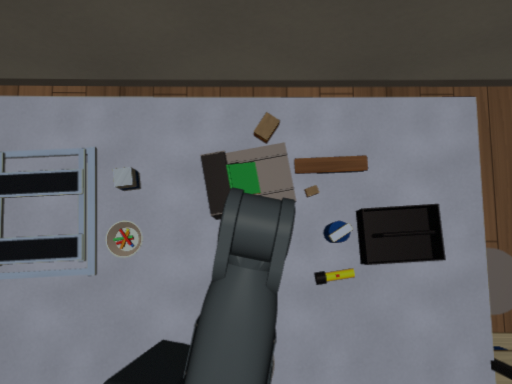

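The end pictures show the flap shut (top view around (243,178)), no carton on the landing, and everything else where it was. I'll let things settle briefly, then hand in.

>>> apply_moves(rows=[{"tx":0},{"tx":0},{"tx":0},{"tx":0},{"tx":0},{"tx":0},{"tx":0},{"tx":0}])

```text
invalid input at $.rows[0]: expected keys tx, ty, tz, ax, ay, az, gripper
```

```bash
python3 - <<'E'
from h import *
inbin()
a=cv2.imread("pics/side0.png").astype(int);b=snapshot("side")["color"][:,:,::-1].astype(int)
print("side diff spray/brush/caddy/torch region",abs(a-b)[245:380,170:335].mean(), "flap crop written")
cv2.imwrite("pics/fl.png",cv2.resize(b[145:240,220:315].astype(np.uint8),None,fx=6,fy=6,interpolation=cv2.INTER_CUBIC))
E
```

```text
bin tcp [-189.8    7.   312.8] a [ 0.001  0.    -1.   ] j [-0.001 -1.    -0.   ] F bin [ 1.   -0.27  0.04] t 15.4 gap 42.9
side diff spray/brush/caddy/torch region 5.628971193415638 flap crop written
```

View pics/fl.png

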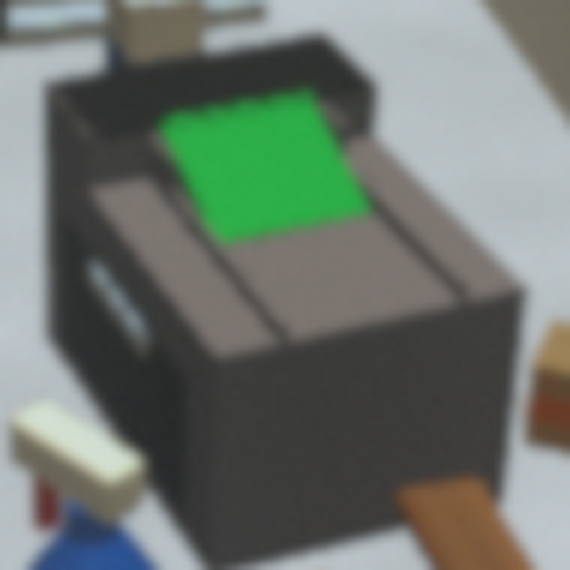

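```bash
python3 -c "
from bench import *
print(close_job())"
```

```text
the job is handed in; nothing more can be done
None
```

The carton is in the bin, the flap is shut, and I handed the job in at about 15.4 s. One force reading on the way may count as a failure.

**What I did:**
- With the jaws along the bin's y, the front finger pushed the flap open, to about 0.6–0.8 rad by my estimate. The rear finger then pushed the carton over the landing edge.
- The carton tipped and jammed between the landing edge and the flap. Moving the rear finger forward over its end, with the front finger at the flap, made it drop through.
- I then lifted clear and let the flap spring shut.

**Last checks:** in the side and top pictures the flap lies shut, the landing is empty, and the other things look where they were. The tool stood clear with about 1 N on it, which is sensor noise. A last settling move was refused because its rows lacked keys, so I handed in without it.

**What could count against it:**
- **Force on the hood:** while the carton was jammed, one nudge made the gripper press on the bin's hood or hinge area. The wrist read about 49 N in total (40 N upward). I backed off in the next move. If the gripper's body took that load, the 40 N limit may have been passed.
- **Front finger on the flap:** the force fell to near zero a few times while the carton itself held the flap open. It read about 4.6 N again just after the carton dropped.
- **Not measured:** I could not see the flap angle or the carton's final position inside the bin.

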